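# Click the filter-pipe clip shut with the snap pliers

## Robot

A 6-joint arm with a two-finger parallel gripper is mounted at the origin on the work surface. World frame = base frame: x ahead of the robot, y to its left, z up, the work surface at z = 0. Lengths are in m, angles in rad, forces in N, time in s.
With the tool pointing down it reaches from about 0.35 to 0.875 m from the base axis. Payload 15.5 kg.
Tool frame: the origin (TCP) lies at the very end of the fingers, on their centre line; the grasp point (between the pads) lies 19 mm behind it; z points along the fingers, y is the line along which they close (so a half turn about z gives the same grasp; the last joint's range is limited). The gripper opens to 85 mm and grips with 20 to 120 N. Pads are 22 mm wide; open, the fingers measure 114 mm over their backs; the gripper's body (76 mm by 85 mm) begins 54 mm behind the grasp point. The pads swing forward as they close: fully open they stand 13 mm farther back than shut.
Start: joints at [-1.399, 0.494, 1.345, -0, 1.302, -0.096], TCP at [0.165, -0.603, 0.231] pointing down, gripper open.
Joint ranges: [-2.91, 2.91], [-0.82, 2.16], [0.22, 2.67], [-1.22, 4.37], [0.12, 2.79], [-3.08, 3.08]. Speed limits (rad/s): [1.89, 1.89, 2.57, 3.01, 3.01, 3.01].

## Interface

Orientations are given as a rotation vector (axis times angle).
In Python, from workcell import monitor, eyes, job gives the robot as it stands. The module is installed in compiled form; this text tells all that it offers.
- The arm moves only by the tool apply_moves, never from a script. Its argument "motion" is a list of rows, each a list of 7 numbers: the shift along the tool's x, y, z in m, then the turn, a rotation vector about the tool's x, y, z in rad, then the finger opening in m, from 0 to 0.0854. In form: [[tx, ty, tz, ax, ay, az, hand], ...]. A call has 1 to 8 rows; each row is the pose to reach, as a shift and turn from the pose commanded when the call began, along the tool's axes at that moment; what a row does not reach only later rows make up. A row lasts 1/12 s, in which the tool goes at most 41.7 mm and 7.16 degrees, less where a joint would pass 70% of its speed; a pose out of reach is approached as far as the arm can. A call with a gripper value outside its range is refused whole. The fingers move at their own pace and stop on an object; "newtons" is the grip in N (left out, the last holds). Time passes only in rows, so rows that repeat a pose let the fingers close. It gives the time, the measured TCP pose, the force, the opening and the grip force at its end, in the units of the state.
- monitor.sense(): the state, without advancing time (a new reading comes with each control period).
- eyes.grab_frame(name): name is "scene" or "top"; returns a dict with "frame" (480x640x3 uint8, blue, green, red), "fov_y" (degrees; the focal length in pixels is half the picture's height over the tangent of half this angle, whatever the lens; pixels are square), "cx", "cy" (the principal point, pixels), "k1" (the pictures are not rectified: a ray, as slopes to the right and down, at radius r is drawn at 1 + k1 r^2 times it, then the intrinsics apply), "rvec" (rotation vector, rad) and "tvec" (3), from world to camera coordinates, as OpenCV has them. Camera axes: x right, y down, z forward; pixel columns grow to the right and rows downward; lengths in m; the calibration is good to about 2 mm. A picture is of the moment at which its call begins. There is no depth.
- job.job_done(): hands the job in; it is judged then, once.
The state is a dict: "t": time; "joint_pos": joint angles; "joint_vel": joint speeds; "joint_torque": joint torques, N m; "ee_pos": TCP position; "tcp_rot": TCP orientation; "ft_force": force on the tool from outside, world axes, zero at the start; "moment": the same for the moment, N m; "opening": opening from 0.0 (shut) to 1.0 (fully open); "gripper_force": force on a finger pad.
Only numpy, scipy, OpenCV 4.12 (cv2) and the standard library are available. Lean on these libraries where they do the work, as an engineer would, in place of code of your own. Each camera call takes 0.05 s, during which the arm holds its last target. There are 200 camera calls.

## Task

Lift the red-handled pliers out of their wooden tray and lay them down on the cork mat; then take them up again by both handles and squeeze the open orange clip on the red-capped water pipe between their jaws until it clicks fully shut. Lay the pliers flat on the cork mat again, do not touch the red-capped pipe or its clip with the gripper's fingers, and leave the jars, crockery and other loose things where they stand.

Things in the scene. Friction and masses are not known exactly. Their poses are not given: they have to be found in the camera images.
- pliers: Snap pliers, 171 mm long, 0.16 kg: dark steel joint block, steel jaws, red handles. Lying flat, z up; origin on the underside at the hinge; x to the jaw tips. Joint block 28 by 28 mm, 18 mm high, flat sides along x and y, centred on the origin. The frame belongs to the half with the +y jaw and -y handle: x is the centre line when open; squeezed by q the frame turns -q/2 about z.
- squeeze (a joint): Hinge of the pliers, rad: 0 = sprung fully open, at most 0.46; 0.43 brings the jaws to 10 mm apart at the bite point. Squeezing at the handles point takes about 9 N at first and 14 N closed against the spring, plus up to 10 N more with the clip between the jaws. The handles are about 34 mm over their outsides when the jaws are closed on the shut clip.
- bite (a point): Point between the pliers' jaws, 46 mm ahead of the hinge and 7 mm above the underside: take the clip here. Jaws 10 mm thick, centred 7 mm up, from x = 14 to x = 56 mm of the pliers; sprung open their inner faces are 30 mm apart here, 28 mm at x = 40.
- handles (a point): Point between the two red handles, 70 mm behind the hinge, 9 mm above the underside: grip across both here. Handles x = -45 to -115 mm of the pliers, 18 mm high, 11 mm wide; sprung open 62 mm over their outsides here, 66 mm at the rear end. Pinched to about 57 mm they can be carried with the jaws still open; only the spring resists, so set the opening, not just a force.
- tray: Fixed wooden tray, origin centre of underside, base 200 (x) by 98 by 6 mm. Walls 46 mm above the table on three sides of its rear part, x -100 to +6 mm, 76 mm clear inside; front open. Pliers lie on the base, jaws to +x, hinge 30 mm ahead of its origin, handles between the walls with no room for fingers: only the joint block can be gripped; lift straight up.
- mat: Fixed cork mat, 240 (x) by 200 (y) by 4 mm, origin at the centre of its underside.
- red_pipe: Fixed water pipe with red cap, 145 mm high; white base 75 by 70 by 34 mm, pipe 24 mm across, upright on the origin, orange clip round it 62 to 78 mm above the table. Clip ears stick out to -x, x = -20 to -34 mm, 5 mm thick, 16 mm high: fixed ear y = 0 to +5 mm; moving ear y = -5 to 0 when shut, its outer face at about y = -10 to -11 when open.
- clip_ears (a point): Point between the ears of the clip when shut, 28 mm to the -x side of the red-capped pipe's axis and 70 mm above the table; axes as the pipe's. Pliers come level along +x, with a jaw outside each ear.
- clip (a joint): The clip on the red-capped pipe, rad: 0 = open (as at the start), 0.12 = fully shut. It resists with up to about 14 N at the ear, springs open again if let go before about 0.08 and snaps shut and stays after that.
- blue_pipe: Fixed pipe of the same make with a blue cap; its clip is already shut. An obstacle, same sizes.
- scale: Fixed red shop scale, 170 by 130 mm with a round steel plate, 46 mm high, origin at the centre of its underside.
- syrup: Loose amber bottle, 52 mm across, 190 mm high, origin under its centre.
- jam: Loose jar, 64 mm across, 85 mm high, origin under its centre.
- coffee: Loose dark can, 72 mm across, 110 mm high, origin under its centre.
- cup: Loose white cup, 68 mm across, 55 mm high, origin under its centre.
- sugar: Loose blue bowl, 90 mm across, 50 mm high, origin under its centre.
- driver: Loose screwdriver, 160 mm long, lying flat.
- cutter: Loose brass pastry cutter block, 60 mm across, 30 mm high, origin under its centre.

How it is judged:
By the outcome, as a careful person would: the job done as asked, in the order asked, and still so for the second after the job is handed in, with the robot touching nothing.
It also fails if it takes over 62 s, if anything falls off the work surface, if the arm or the gripper's body presses on something with over 40 N, if the wrist force passes 120 N, or if a joint passes its speed limit or range.

## Working session

There is one attempt and no reset: what is moved stays moved. The work goes in short steps, Python scripts to look and compute and a tool call to move; the robot and the scene stay as the last step left them, time stands still between calls to the robot, and variables do not carry over. Pictures are saved under pics/ and viewed, at most 10 in all, crops included, and the job is handed in when it is done.

Besides the shell and the picture viewer there is one more tool, called after ">>>" as a command line: name --pt "numbers of a row" for each row, then --argument value for the rest. apply_moves: Moves the arm, as the interface text tells. Its arguments: {"type":"object","properties":{"motion":{"type":"array"},"newtons":{"type":"number"}},"required":["motion"]}

```bash
mkdir -p pics
cat > h.py <<'E'
import numpy as np, cv2
from scipy.spatial.transform import Rotation as R
from workcell import monitor, eyes, job
def grab(n,fn=None):
    g=eyes.grab_frame(n)
    if fn: cv2.imwrite('pics/'+fn,g['frame'])
    return g
def cal(g):
    f=240/np.tan(np.radians(g['fov_y'])/2)
    K=np.array([[f,0,g['cx']],[0,f,g['cy']],[0,0,1.]])
    return K,np.array([g['k1'],0,0,0,0.]),np.array(g['rvec'],float),np.array(g['tvec'],float)
def proj(g,P):
    K,d,r,t=cal(g); return cv2.projectPoints(np.array(P,float).reshape(-1,1,3),r,t,K,d)[0].reshape(-1,2)
def unproj(g,px,z):
    K,d,r,t=cal(g); px=np.array(px,float).reshape(-1,1,2)
    u=cv2.undistortPoints(px,K,d).reshape(-1,2); M=R.from_rotvec(r).as_matrix()
    D=np.c_[u,np.ones(len(u))]@M; C=-M.T@t
    return C+D*((np.array(z)-C[2])/D[:,2])[:,None]
E
python3 - <<'E'
from h import *
for n in('scene','top'):
    g=grab(n,n+'0.png'); K,d,r,t=cal(g); print(n,K[0,0],d[0],-R.from_rotvec(r).as_matrix().T@t)
print(monitor.sense())
E
```

```text
scene 460.98496064017246 -0.09586255392717738 [1.15297895 0.2414271  0.78496217]
top 448.8528165926828 0.016133814243385385 [ 0.40687485 -0.00114884  0.9472835 ]
{'t': 0.1, 'joint_pos': array([-1.39852765e+00,  4.94144573e-01,  1.34607564e+00,  1.72083272e-05,
        1.30247398e+00, -9.54835295e-02]), 'joint_vel': array([-0.00176842, -0.00099432, -0.00213826,  0.00148117, -0.00139846,
        0.00085806]), 'joint_torque': array([ 1.45763272e-03, -8.83589602e+01, -3.84563506e+01, -2.10894891e-04,
        5.28844132e-03, -7.22426876e-06]), 'ee_pos': array([ 0.16531619, -0.60240903,  0.23074305]), 'tcp_rot': array([-3.11239104e+00, -4.19174846e-01,  4.03594168e-05]), 'ft_force': array([-0.30275872, -0.16985137,  0.23776195]), 'moment': array([ 0.00722474,  0.01131609, -0.04966314]), 'gripper_force': 0.0, 'opening': 0.9977278023895637}
```

View pics/top0.png

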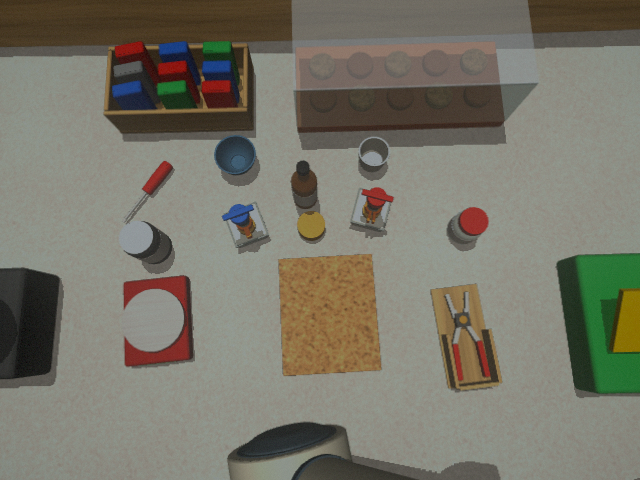

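View pics/scene0.png

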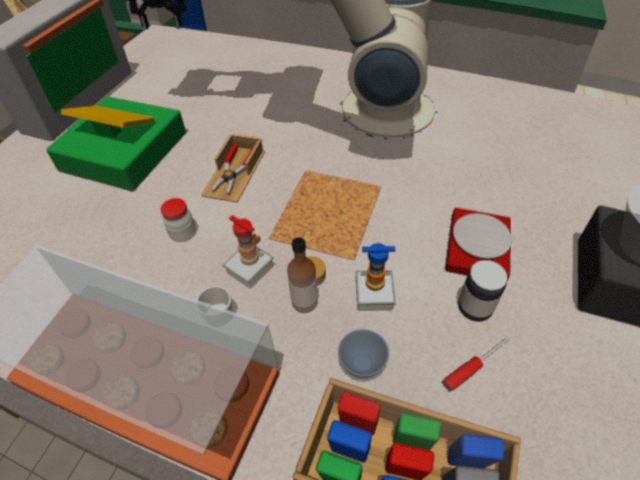

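The top view shows the pliers' joint block at about (462,320) in the tray, the mat spanning (280–380, 255–375), the red pipe at about (375,208) and the brass cutter at (311,226). In the scene view the red pipe is at (245,250). I'll zoom in next.

Run:
```python
import cv2, numpy as np
t=cv2.imread('pics/top0.png'); s=cv2.imread('pics/scene0.png')
def c(im,x,y,w,h,W,H):
    o=cv2.resize(im[y:y+h,x:x+w],(W,H),interpolation=cv2.INTER_CUBIC); k=W/w
    for i in range((x//10+1)*10,x+w,10):
        cv2.line(o,(int((i-x)*k),0),(int((i-x)*k),5 if i%50 else 12),(255,0,255),1)
        if i%20==0: cv2.putText(o,str(i),(int((i-x)*k)-8,22),0,.35,(255,0,255),1)
    for i in range((y//10+1)*10,y+h,10):
        cv2.line(o,(0,int((i-y)*k)),(5,int((i-y)*k)),(255,0,255),1)
        if i%20==0: cv2.putText(o,str(i),(8,int((i-y)*k)+4),0,.35,(255,0,255),1)
    return o
A=c(t,420,275,90,120,450,600)
B=c(t,340,175,70,60,350,300)
C=c(s,215,205,70,60,350,300)
cv2.imwrite('pics/z.png',np.hstack([A,np.vstack([B,C])]))
```

```text
(no output)
```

View pics/z.png

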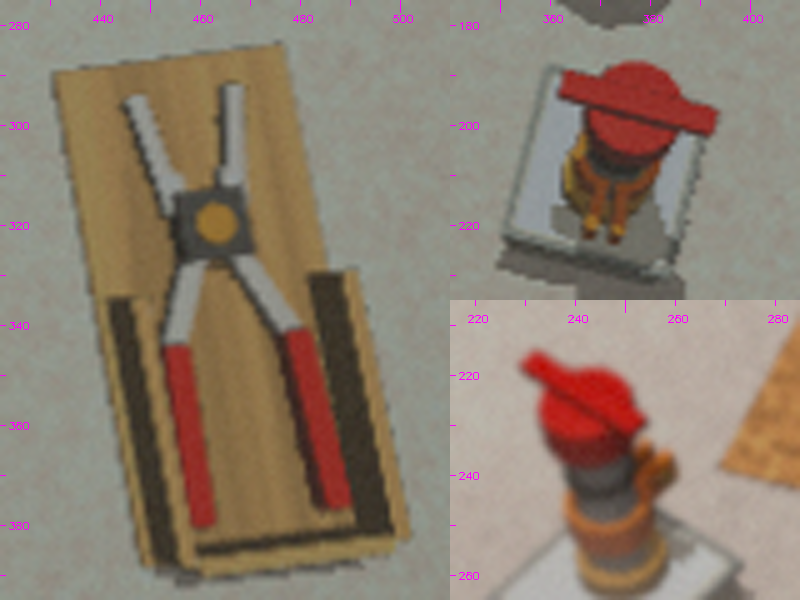

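```bash
cat > fit.py <<'E'
from h import *
from scipy.optimize import least_squares
T=grab('top'); S=grab('scene')
def w(p,L):
    c,s=np.cos(p[2]),np.sin(p[2]); L=np.array(L,float)
    return np.c_[p[0]+c*L[:,0]-s*L[:,1],p[1]+s*L[:,0]+c*L[:,1],L[:,2]]
def fit(obs,p0):
    f=lambda p:np.concatenate([(proj(g,w(p,L))-np.array(px)).ravel() for g,L,px in obs])
    r=least_squares(f,p0,loss='soft_l1'); return r.x,f(r.x).reshape(-1,2).round(1).tolist()
E
python3 - <<'E'
from fit import *
# pliers: open
print('pin',unproj(T,[[462.8,319.6]],[.025]))
e=unproj(T,[[447,295],[466.2,292.4],[460.6,380],[487.2,376.4]],[.018,.018,.024,.024]); print(e)
d=(e[0]+e[1])/2-(e[2]+e[3])/2; print('yaw',np.arctan2(d[1],d[0]),np.hypot(*d[:2]), np.hypot(*(e[0]-e[1])[:2]),np.hypot(*(e[2]-e[3])[:2]))
h=(e[2]+e[3])/2+d/np.hypot(*d[:2])*.115; print('hinge',h)
tr=fit([(T,[[.1,.049,.006],[.1,-.049,.006],[.006,.049,.046],[.006,-.049,.046],[-.1,.049,.046],[-.1,-.049,.046]],[[430.5,289],[476.8,283.5],[441.5,334.7],[491.5,329],[448,388],[502,382]])],[.4,-.3,.1]); print('tray',tr)
p=fit([(T,[[.0375,.035,.034],[-.0375,.035,.034],[-.0375,-.035,.034],[-.034,.0025,.078],[-.034,-.008,.078],[-.034,.0025,.062],[-.034,-.008,.062],[0,0,.145]],
 [[360,188],[351,222.4],[384,230],[368.2,218],[373.6,218],[368.2,223.2],[373.6,223.2],[377,197]])],[.6,-.1,-.2]); print('pipe',p)
m=unproj(T,[[278.5,256],[371.5,254],[380.5,370.5],[284,375]],[.004]*4);print('mat',m)
b=[[sx*.0375,sy*.035,z] for z in(.034,0) for sx,sy in((1,1),(1,-1),(-1,-1),(-1,1))]
L=b+[[-.034,.0025,.078],[-.034,-.008,.078],[0,0,.145]]
o=[]
for g,(x,y,ww,h) in((T,(340,175,70,60)),(S,(215,205,70,90))):
    k=6; im=cv2.resize(g['frame'][y:y+h,x:x+ww],None,fx=k,fy=k,interpolation=cv2.INTER_CUBIC)
    for q in proj(g,w(p[0],L)): cv2.circle(im,tuple(int(v) for v in (q-[x,y]+.5)*k),3,(255,0,255),1)
    o.append(cv2.copyMakeBorder(im,0,540-im.shape[0],0,0,0))
cv2.imwrite('pics/ov.png',cv2.resize(np.hstack(o),(800,514)))
print('others',unproj(T,[[311,219],[304,165],[373,145],[470,218]],[.03,.19,.055,.085]))
E
```

```text
pin [[ 0.43169764 -0.29535449  0.025     ]]
[[ 0.4824841  -0.27020612  0.018     ]
 [ 0.48668016 -0.31005817  0.018     ]
 [ 0.31549328 -0.27960777  0.024     ]
 [ 0.32089521 -0.33229822  0.024     ]]
yaw 0.09479909620852162 0.16713834258631347 0.040072342997227776 0.052966633924685425
hinge [ 0.43267789 -0.29506742  0.01987168]
tray (array([ 0.40314197, -0.2943714 ,  0.05712256]), [[-0.5, -1.6], [-0.2, -0.1], [0.3, -1.6], [0.0, -0.2], [2.1, 1.7], [-0.9, 3.3]])
pipe (array([ 0.66492013, -0.12286399, -0.2880109 ]), [[-0.6, 1.2], [-0.0, -0.2], [-0.5, 0.4], [0.6, 1.1], [0.3, 2.4], [-0.3, -2.1], [-0.6, -0.8], [1.3, -3.8]])
mat [[ 0.57684835  0.0767417   0.004     ]
 [ 0.57521183 -0.12170929  0.004     ]
 [ 0.33612223 -0.12641268  0.004     ]
 [ 0.33303681  0.06845946  0.004     ]]
others [[ 0.64939643  0.00504088  0.03      ]
 [ 0.70725987  0.01376122  0.19      ]
 [ 0.80131592 -0.13139731  0.055     ]
 [ 0.62724986 -0.30999831  0.085     ]]
```

View pics/ov.png

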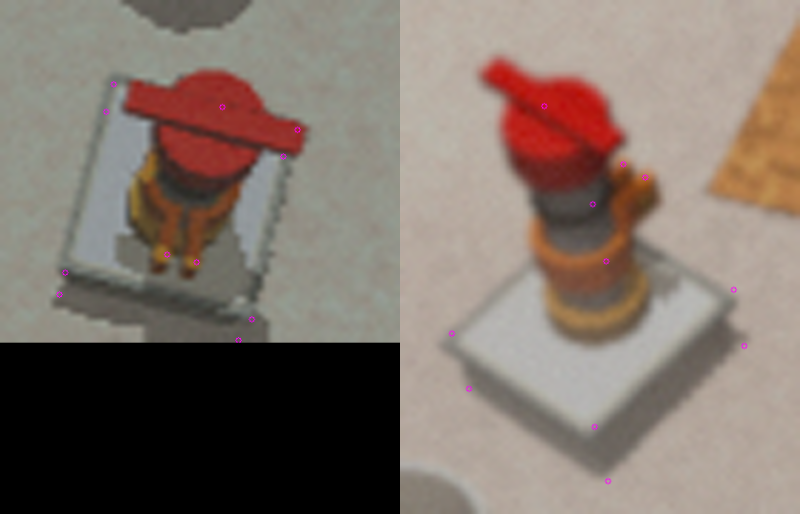

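The overlay shows my pipe fit a few pixels off: in the top view the ear tips should be about 1.6 px further left, and in the scene view the left base corner is at about (222.5,265.4). I'll refit the pipe with both cameras and get the pliers' yaw from the red handle masks.

Run:
```python
from fit import *
im=T['frame'].astype(int); m=((im[...,2]>110)&(im[...,1]<70)&(im[...,0]<70)).astype(np.uint8)
n,l,st,c=cv2.connectedComponentsWithStats(m)
for i in range(1,n):
    x,y,w_,h_,a=st[i]
    if 440<x<500 and 330<y<395 and a>60:
        p=np.argwhere(l==i)[:,::-1]; W=unproj(T,p,[.024]*len(p))[:,:2]; mu=W.mean(0); u=np.linalg.svd(W-mu,full_matrices=0)[2][0]; u*=np.sign(u[0]); print(a,mu,np.arctan2(u[1],u[0]),np.ptp((W-mu)@u))
# joint pipe fit with per-camera pixel offset
LT=[[.0375,.035,.034],[-.0375,.035,.034],[-.0375,-.035,.034],[-.034,.0025,.078],[-.034,-.008,.078],[-.034,.0025,.062],[-.034,-.008,.062]]
PT=[[359.7,188.3],[351.2,222.4],[384.2,230],[368,219],[373.2,219.5],[368,223.5],[373.2,223.7]]
LS=[[.0375,-.035,.034],[.0375,.035,.034],[-.0375,.035,.034]]
PS=np.array([[222.5,265.4],[248.3,280.3],[273.3,258.4]])
L4=[[sx*.0375,sy*.035,.034] for sx,sy in((1,1),(1,-1),(-1,-1),(-1,1))]
print(proj(S,w([.665,-.123,-.288],L4)).round(1).tolist())
q=proj(S,w([.665,-.123,-.288],L4)); LS=[L4[np.argmin(np.hypot(*(q-p).T))] for p in PS]
print(fit([(T,LT,PT)],[.66,-.12,-.29])); print(fit([(T,LT,PT),(S,LS,PS)],[.66,-.12,-.29])); print(fit([(S,LS,PS)],[.66,-.12,-.29]))
print(fit([(T,LT[:3],PT[:3])],[.66,-.12,-.29]))
```

```text
182 [ 0.35539594 -0.32888858] 0.13245165804850437 0.06803210903161222
180 [ 0.34957593 -0.27713267] 0.06058027510120984 0.06938494133407976
[[248.4, 279.2], [223.6, 262.9], [248.2, 240.2], [272.9, 255.2]]
(array([ 0.66480646, -0.12291076, -0.28898967]), [[-0.2, 0.9], [-0.2, -0.2], [-0.7, 0.5], [0.8, 0.1], [0.7, 0.9], [-0.1, -2.4], [-0.2, -1.3]])
(array([ 0.66595704, -0.12273498, -0.28500626]), [[-0.4, 0.5], [-0.3, -0.6], [-0.7, -0.1], [0.8, -0.4], [0.7, 0.4], [-0.1, -2.9], [-0.3, -1.8], [1.0, -2.1], [0.1, -0.7], [-0.5, -2.9]])
(array([ 0.67068109, -0.12057212, -0.2949624 ]), [[0.8, -0.3], [-0.2, 1.5], [-0.5, -0.7]])
(array([ 0.66578039, -0.12364169, -0.27991973]), [[-0.1, 0.6], [0.2, -0.5], [-0.1, -0.1]])
```

```bash
cat > rel.py <<'E'
import sys
from h import *
# usage: rel.py x y z yaw -> tool-frame shift and turn (tool pointing down, tool x at yaw)
def rel(x,y,z,yaw):
    s=monitor.sense(); A=R.from_rotvec(s['tcp_rot']); B=R.from_matrix(np.array([[np.cos(yaw),np.sin(yaw),0],[np.sin(yaw),-np.cos(yaw),0],[0,0,-1.]]))
    print('t',round(s['t'],2),'pos',s['ee_pos'].round(4),'shift',A.inv().apply(np.array([x,y,z])-s['ee_pos']).round(4),'turn',(A.inv()*B).as_rotvec().round(4),'open',round(s['opening']*.0854,4),'F',s['ft_force'].round(1),'g',round(s['gripper_force'],1))
if __name__=='__main__': rel(*map(float,sys.argv[1:]))
E
python3 rel.py .432 -.295 .10 .096
```

```text
t 0.3 pos [ 0.1653 -0.6026  0.2311] shift [ 0.3385 -0.2261  0.1312] turn [-0.0004  0.      0.1718] open 0.0855 F [ 0.2 -0.6 -0.3] g 0.0
```

>>> apply_moves --pt "0.3385 -0.2261 0.06 0 0 0.1718 0.085" --pt "0.3385 -0.2261 0.06 0 0 0.1718 0.085" --pt "0.3385 -0.2261 0.06 0 0 0.1718 0.085" --pt "0.3385 -0.2261 0.06 0 0 0.1718 0.085" --pt "0.3385 -0.2261 0.06 0 0 0.1718 0.085" --pt "0.3385 -0.2261 0.06 0 0 0.1718 0.085" --pt "0.3385 -0.2261 0.06 0 0 0.1718 0.085" --pt "0.3385 -0.2261 0.06 0 0 0.1718 0.085" --newtons 30

```text
t: 0.97
ee_pos: [0.3819, -0.3524, 0.1827]
tcp_rot: [3.138, 0.15, 0.0]
ft_force: [1.0, -0.8, 0.2]
opening: 0.993
gripper_force: 0.0
```

```bash
python3 rel.py .432 -.295 .075 .096
```

```text
t 0.97 pos [ 0.3819 -0.3524  0.1827] shift [ 0.0553 -0.0523  0.1077] turn [ 0.0003 -0.0002 -0.0002] open 0.0848 F [ 1.  -0.8  0.2] g 0.0
```

>>> apply_moves --pt "0.0553 -0.0523 0.1077 0 0 0 0.085" --pt "0.0553 -0.0523 0.1077 0 0 0 0.085" --pt "0.0553 -0.0523 0.1077 0 0 0 0.085" --pt "0.0553 -0.0523 0.1077 0 0 0 0.085" --pt "0.0553 -0.0523 0.1077 0 0 0 0.085" --pt "0.0553 -0.0523 0.1077 0 0 0 0.085"

```text
t: 1.47
ee_pos: [0.4311, -0.297, 0.0754]
tcp_rot: [3.138, 0.152, -0.0]
ft_force: [-0.5, -0.9, 0.5]
opening: 0.994
gripper_force: 0.0
```

```bash
python3 rel.py .432 -.295 .010 .096
```

```text
t 1.47 pos [ 0.4311 -0.297   0.0754] shift [ 0.0011 -0.0019  0.0654] turn [0.     0.0001 0.0007] open 0.0849 F [-0.5 -0.9  0.5] g 0.0
```

>>> apply_moves --pt "0.001 -0.002 0.035 0 0 0 0.085" --pt "0.001 -0.002 0.055 0 0 0 0.07" --pt "0.001 -0.002 0.065 0 0 0 0.06" --pt "0.001 -0.002 0.065 0 0 0 0.045" --pt "0.001 -0.002 0.065 0 0 0 0.035" --pt "0.001 -0.002 0.065 0 0 0 0.02" --pt "0.001 -0.002 0.065 0 0 0 0.02" --pt "0.001 -0.002 0.065 0 0 0 0.02" --newtons 30

```text
t: 2.13
ee_pos: [0.4325, -0.2956, 0.0117]
tcp_rot: [3.136, 0.151, 0.003]
ft_force: [-2.7, -3.3, 11.8]
opening: 0.322
gripper_force: 30.8
```

>>> apply_moves --pt "0 0 0 0 0 0 0.015" --pt "0 0 0 0 0 0 0.015" --pt "0 0 0 0 0 0 0.015" --newtons 40

```text
t: 2.38
ee_pos: [0.4325, -0.2956, 0.0117]
tcp_rot: [3.136, 0.151, 0.003]
ft_force: [-3.1, -2.8, 11.3]
opening: 0.315
gripper_force: 39.1
```

```bash
python3 rel.py .432 -.295 .10 .096
```

```text
t 2.38 pos [ 0.4325 -0.2956  0.0117] shift [-0.0002 -0.0005 -0.0883] turn [ 0.0024 -0.0018  0.0001] open 0.0269 F [-3.1 -2.8 11.3] g 39.1
```

>>> apply_moves --pt "0 0 -0.02 0 0 0 0.015" --pt "0 0 -0.05 0 0 0 0.015" --pt "0 0 -0.09 0 0 0 0.015" --pt "0 0 -0.11 0 0 0 0.015" --pt "0 0 -0.11 0 0 0 0.015" --pt "0 0 -0.11 0 0 0 0.015"

```text
t: 2.88
ee_pos: [0.4324, -0.2951, 0.1218]
tcp_rot: [3.136, 0.151, 0.004]
ft_force: [0.0, 1.0, -1.9]
opening: 0.314
gripper_force: 40.3
```

```bash
python3 rel.py .486 -.035 .12 -.287
python3 - <<'E'
from h import *
t=grab('top')['frame'][230:410,320:520]; s=grab('scene')['frame'][80:260,170:370]
cv2.imwrite('pics/l1.png',cv2.resize(np.hstack([t,s]),(800,360)))
E
```

```text
t 2.88 pos [ 0.4324 -0.2951  0.1218] shift [ 0.0783 -0.2538  0.0014] turn [ 0.0021 -0.003   0.383 ] open 0.0268 F [ 0.   1.  -1.9] g 40.3
```

View pics/l1.png

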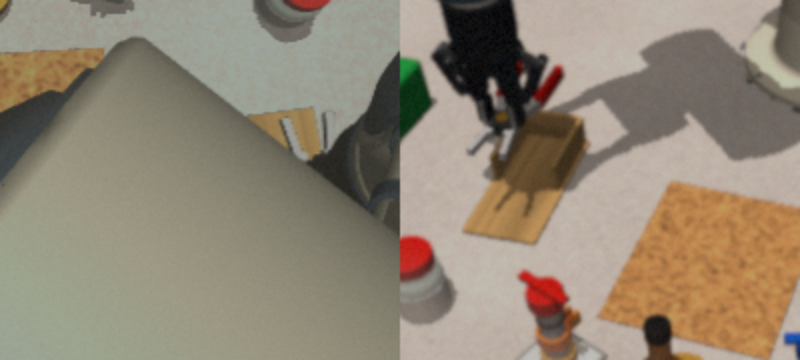

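>>> apply_moves --pt "0.078 -0.254 0.0 0.002 -0.003 0.383 0.015" --pt "0.078 -0.254 0.0 0.002 -0.003 0.383 0.015" --pt "0.078 -0.254 0.0 0.002 -0.003 0.383 0.015" --pt "0.078 -0.254 0.0 0.002 -0.003 0.383 0.015" --pt "0.078 -0.254 0.0 0.002 -0.003 0.383 0.015" --pt "0.078 -0.254 0.0 0.002 -0.003 0.383 0.015" --pt "0.078 -0.254 0.0 0.002 -0.003 0.383 0.015" --pt "0.078 -0.254 0.0 0.002 -0.003 0.383 0.015"

```text
t: 3.65
ee_pos: [0.4848, -0.0294, 0.1189]
tcp_rot: [-3.107, 0.443, 0.009]
ft_force: [-1.0, -0.9, -2.3]
opening: 0.315
gripper_force: 40.4
```

>>> apply_moves --pt "0 0 0.03 0 0 0 0.015" --pt "0 0 0.03 0 0 0 0.015" --pt "0 0 0.03 0 0 0 0.015" --pt "0 0 0.03 0 0 0 0.015"

```text
t: 3.98
ee_pos: [0.4846, -0.0346, 0.0901]
tcp_rot: [-3.107, 0.45, 0.007]
ft_force: [-0.5, 0.5, -1.3]
opening: 0.316
gripper_force: 40.4
```

```bash
python3 rel.py .486 -.035 .0105 -.287
```

```text
t 3.98 pos [ 0.4846 -0.0346  0.0901] shift [0.0019 0.0001 0.0796] turn [-0.0012  0.0049 -0.0007] open 0.027 F [-0.5  0.5 -1.3] g 40.4
```

>>> apply_moves --pt "0 0 0.03 0 0.005 0 0.015" --pt "0 0 0.055 0 0.005 0 0.015" --pt "0 0 0.07 0 0.005 0 0.015" --pt "0 0 0.076 0 0.005 0 0.015" --pt "0 0 0.0785 0 0.005 0 0.015" --pt "0 0 0.08 0 0.005 0 0.015" --pt "0 0 0.08 0 0.005 0 0.015"

```text
t: 4.57
ee_pos: [0.4854, -0.0343, 0.0109]
tcp_rot: [-3.108, 0.45, -0.005]
ft_force: [-0.4, -1.2, -1.1]
opening: 0.314
gripper_force: 40.4
```

```bash
python3 rel.py .486 -.035 .0105 -.287
```

```text
t 4.57 pos [ 0.4854 -0.0343  0.0109] shift [0.0008 0.0005 0.0004] turn [-0.0015 -0.0029 -0.0003] open 0.0268 F [-0.4 -1.2 -1.1] g 40.4
```

>>> apply_moves --pt "0 0 0.001 0 -0.003 0 0.015" --pt "0 0 0.0015 0 -0.003 0 0.015" --pt "0 0 0.0015 0 -0.003 0 0.015"

```text
t: 4.82
ee_pos: [0.4854, -0.0342, 0.0097]
tcp_rot: [-3.108, 0.449, -0.001]
ft_force: [-1.3, 0.1, 14.1]
opening: 0.313
gripper_force: 42.2
```

>>> apply_moves --pt "0 0 0 0 0 0 0.035" --pt "0 0 0 0 0 0 0.05" --pt "0 0 0 0 0 0 0.084" --pt "0 0 0 0 0 0 0.084" --pt "0 0 -0.03 0 0 0 0.084" --pt "0 0 -0.06 0 0 0 0.084" --pt "0 0 -0.06 0 0 0 0.084"

```text
t: 5.4
ee_pos: [0.4867, -0.0344, 0.0724]
tcp_rot: [-3.108, 0.449, -0.006]
ft_force: [2.5, -0.1, 0.1]
opening: 0.988
gripper_force: 0.0
```

>>> apply_moves --pt "-0.04 0 -0.04 0 0 0 0.084" --pt "-0.08 -0.0 -0.08 0 0 0 0.084" --pt "-0.08 -0.0 -0.12 0 0 0 0.084" --pt "-0.08 -0.0 -0.12 0 0 0 0.084"

```text
t: 5.73
ee_pos: [0.4063, -0.0111, 0.1911]
tcp_rot: [-3.108, 0.449, 0.002]
ft_force: [1.6, -0.7, -0.3]
opening: 0.986
gripper_force: 0.0
```

```bash
python3 rel.py .418 -.014 .012 -.287
python3 - <<'E'
from h import *
g=grab('top'); s=grab('scene')['frame'][150:280,230:400]
t=g['frame'][230:390,260:420]
cv2.imwrite('pics/l2.png',np.hstack([cv2.resize(t,(480,480)),cv2.resize(s,(320,245)).__class__(1) if 0 else cv2.copyMakeBorder(cv2.resize(s,(320,245)),0,235,0,0,0)]))
E
```

```text
t 5.73 pos [ 0.4063 -0.0111  0.1911] shift [ 0.0123 -0.0003  0.1791] turn [-0.0014  0.0012  0.0003] open 0.0842 F [ 1.6 -0.7 -0.3] g 0.0
```

View pics/l2.png

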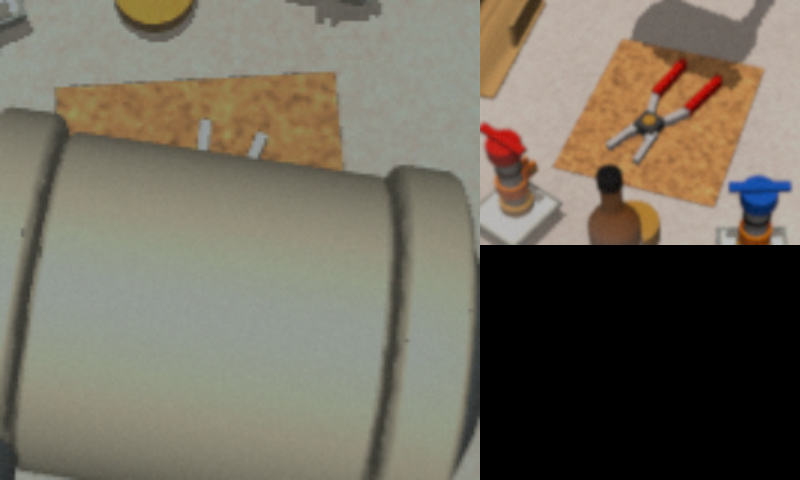

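Run:
```python
from h import *
T=eyes.grab_frame('top');S=eyes.grab_frame('scene')
e=unproj(T,[[328.3,271.3],[347,275.3]],[.016]*2); print(e, np.hypot(*(e[0]-e[1])[:2])); d=np.array([np.cos(-.287),np.sin(-.287)]); n=e[0]-e[1]; print('yaw',np.arctan2(-n[0],n[1]),e[:,:2].mean(0)-.056*d)
print('scene pin',unproj(S,[[320.3,213.7]],[.023]))
# red handles in scene: yaw
im=S['frame'].astype(int); m=((im[...,2]>110)&(im[...,1]<70)&(im[...,0]<70)).astype(np.uint8)
n,l,st,c=cv2.connectedComponentsWithStats(m)
for i in range(1,n):
    x,y,w_,h_,a=st[i]
    if 310<x<380 and 170<y<225 and a>40:
        p=np.argwhere(l==i)[:,::-1]; W=unproj(S,p,[.018]*len(p))[:,:2]; mu=W.mean(0); u=np.linalg.svd(W-mu,full_matrices=0)[2][0]; u*=np.sign(u[0]); print(a,mu,np.arctan2(u[1],u[0]),np.ptp((W-mu)@u))
```

```text
[[ 0.53908951 -0.02793629  0.016     ]
 [ 0.52952529 -0.06661979  0.016     ]] 0.039848306932713976
yaw -0.24238210811921043 [ 0.48059795 -0.03142577]
scene pin [[ 0.4862557  -0.03084486  0.023     ]]
94 [ 0.40156915 -0.03787539] -0.20320135950882767 0.06728963579482963
99 [0.4149204  0.01260048] -0.30960064247351987 0.06831743611426272
```

The pliers lie flat on the mat, the hinge at about (320,214) in the scene view, but the arm hides most of them from above. I'll move the arm aside for a clean look.

>>> apply_moves --pt "-0.05 -0.25 -0.04 0 0 0 0.084" --pt "-0.05 -0.25 -0.04 0 0 0 0.084" --pt "-0.05 -0.25 -0.04 0 0 0 0.084" --pt "-0.05 -0.25 -0.04 0 0 0 0.084" --pt "-0.05 -0.25 -0.04 0 0 0 0.084" --pt "-0.05 -0.25 -0.04 0 0 0 0.084" --pt "-0.05 -0.25 -0.04 0 0 0 0.084" --pt "-0.05 -0.25 -0.04 0 0 0 0.084"

```text
t: 6.6
ee_pos: [0.4312, 0.2447, 0.2279]
tcp_rot: [-3.109, 0.444, 0.003]
ft_force: [-0.2, -1.0, -0.6]
opening: 0.984
gripper_force: 0.0
```

```bash
cat > pl.py <<'E'
from h import *
T=grab('top','top_pl.png')
im=T['frame'].astype(int); m=((im[...,2]>110)&(im[...,1]<70)&(im[...,0]<70)).astype(np.uint8)
n,l,st,c=cv2.connectedComponentsWithStats(m); M=[];Y=[]
for i in range(1,n):
    x,y,w_,h_,a=st[i]
    if 260<x<400 and 280<y<395 and a>60:
        p=np.argwhere(l==i)[:,::-1]; W=unproj(T,p,[.022]*len(p))[:,:2]; mu=W.mean(0); u=np.linalg.svd(W-mu,full_matrices=0)[2][0]; u*=np.sign(u[0]); print(a,mu,np.arctan2(u[1],u[0]),np.ptp((W-mu)@u)); M.append(mu);Y.append(np.arctan2(u[1],u[0]))
if len(M)==2:
    y=np.mean(Y); n=M[0]-M[1]; n*=np.sign(n[1]); y2=np.arctan2(-n[0],n[1]); mid=(M[0]+M[1])/2
    print('yaw',y,y2,'mid(x=-80)',mid,'hinge',mid+.08*np.array([np.cos(y),np.sin(y)]),'sep',np.hypot(*n))
E
python3 pl.py; python3 rel.py .418 -.014 .012 -.287
python3 -c "
import cv2; t=cv2.imread('pics/top_pl.png'); cv2.imwrite('pics/l3.png',cv2.resize(t[245:385,260:400],(560,560),interpolation=cv2.INTER_CUBIC))"
```

```text
175 [0.41495713 0.01403077] -0.3168542695579807 0.06810252078130302
192 [ 0.40132837 -0.03578372] -0.23974359702558548 0.0686778354885394
yaw -0.27829893329178307 -0.2670552747654073 mid(x=-80) [ 0.40814275 -0.01087648] hinge [ 0.48506468 -0.03285411] sep 0.051645198441886676
t 6.65 pos [0.4308 0.2429 0.2276] shift [0.0605 0.2502 0.2155] turn [0.     0.0028 0.0023] open 0.0844 F [ 1.  -0.7 -0.2] g 0.0
```

View pics/l3.png

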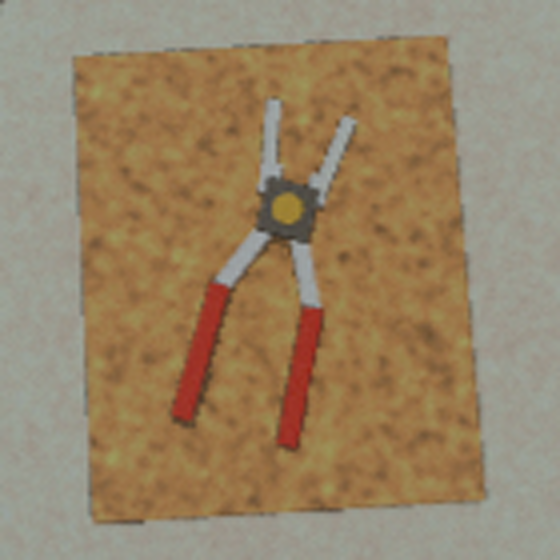

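The top view shows the pliers flat on the mat with the pin at about (332,297). Yaw is about -0.275 and the hinge about (0.485, -0.033), which matches the gripper pose at release. Next, the handles.

>>> apply_moves --pt "0.0605 0.2505 0.13 0 0.003 -0.006 0.084" --pt "0.0605 0.2505 0.13 0 0.003 -0.006 0.084" --pt "0.0605 0.2505 0.13 0 0.003 -0.006 0.084" --pt "0.0605 0.2505 0.13 0 0.003 -0.006 0.084" --pt "0.0605 0.2505 0.13 0 0.003 -0.006 0.084" --pt "0.0605 0.2505 0.13 0 0.003 -0.006 0.084" --pt "0.0605 0.2505 0.13 0 0.003 -0.006 0.084" --pt "0.0605 0.2505 0.13 0 0.003 -0.006 0.084"

```text
t: 7.32
ee_pos: [0.4156, -0.0205, 0.0957]
tcp_rot: [-3.109, 0.449, 0.004]
ft_force: [0.7, 1.1, 0.9]
opening: 0.984
gripper_force: 0.0
```

>>> apply_moves --pt "0 0 0 0 0 0 0.084" --pt "0 0 0 0 0 0 0.084" --pt "0 0 0 0 0 0 0.084"

```text
t: 7.57
ee_pos: [0.4178, -0.0146, 0.0988]
tcp_rot: [-3.11, 0.439, -0.003]
ft_force: [0.4, -0.4, 0.0]
opening: 0.982
gripper_force: 0.0
```

```bash
python3 rel.py .418 -.0145 .006 -.28
```

```text
t 7.57 pos [ 0.4178 -0.0146  0.0988] shift [-0.     -0.      0.0928] turn [-0.0014 -0.0016 -0.0007] open 0.0839 F [ 0.4 -0.4  0. ] g 0.0
```

>>> apply_moves --pt "0 0 0.035 0 -0.002 0 0.084" --pt "0 0 0.06 0 -0.002 0 0.084" --pt "0 0 0.08 0 -0.002 0 0.084" --pt "0 0 0.088 0 -0.002 0 0.084" --pt "0 0 0.092 0 -0.002 0 0.08" --pt "0 0 0.093 0 -0.002 0 0.075" --pt "0 0 0.093 0 -0.002 0 0.07" --pt "0 0 0.093 0 -0.002 0 0.066" --newtons 40

```text
t: 8.23
ee_pos: [0.4188, -0.0148, 0.0066]
tcp_rot: [-3.109, 0.439, -0.002]
ft_force: [0.6, 0.3, 0.4]
opening: 0.773
gripper_force: 0.0
```

>>> apply_moves --pt "0 0 0 0 0 0 0.063" --pt "0 0 0 0 0 0 0.06" --pt "0 0 0 0 0 0 0.058" --pt "0 0 0 0 0 0 0.057" --pt "0 0 0 0 0 0 0.057" --pt "0 0 0 0 0 0 0.057"

```text
t: 8.73
ee_pos: [0.4187, -0.015, 0.0067]
tcp_rot: [-3.109, 0.44, -0.003]
ft_force: [-2.2, 1.0, 16.6]
opening: 0.672
gripper_force: 15.0
```

```bash
python3 rel.py .418 -.0145 .006 -.28
```

```text
t 8.73 pos [ 0.4187 -0.015   0.0067] shift [-0.0008 -0.0003  0.0007] turn [-0.0015 -0.0014 -0.001 ] open 0.0574 F [-2.2  1.  16.6] g 15.0
```

>>> apply_moves --pt "0 0 -0.01 0 0 0 0.0565" --pt "0 0 -0.03 0 0 0 0.0565" --pt "0 0 -0.06 0 0 0 0.0565" --pt "0 0 -0.06 0 0 0 0.0565" --pt "0 0 -0.06 0 0 0 0.0565" --pt "0 0 -0.06 0 0 0 0.0565"

```text
t: 9.23
ee_pos: [0.4183, -0.015, 0.0658]
tcp_rot: [-3.109, 0.44, -0.001]
ft_force: [0.8, -0.8, -2.0]
opening: 0.667
gripper_force: 9.5
```

```bash
python3 rel.py .4614 -.0642 .0657 -.287
```

```text
t 9.23 pos [ 0.4183 -0.015   0.0658] shift [0.0551 0.0353 0.0001] turn [-0.0015 -0.0005  0.0059] open 0.057 F [ 0.8 -0.8 -2. ] g 9.5
```

>>> apply_moves --pt "0.02 0.012 0 0 0 0.006 0.0565" --pt "0.04 0.025 0 0 0 0.006 0.0565" --pt "0.055 0.035 0 0 0 0.006 0.0565" --pt "0.055 0.035 0 0 0 0.006 0.0565" --pt "0.055 0.035 0 0 0 0.006 0.0565" --pt "0.055 0.035 0 0 0 0.006 0.0565"

```text
t: 9.73
ee_pos: [0.4602, -0.0634, 0.0648]
tcp_rot: [-3.108, 0.449, 0.004]
ft_force: [0.5, -0.1, -1.4]
opening: 0.664
gripper_force: 9.5
```

```bash
python3 rel.py .5286 -.0840 .0657 -.287
python3 - <<'E'
from h import *
T=grab('top','top_c.png'); S=grab('scene','scene_c.png')
t=T['frame'][175:275,310:410]; s=S['frame'][160:280,210:330]
cv2.imwrite('pics/l4.png',np.hstack([cv2.resize(t,(400,400),interpolation=cv2.INTER_CUBIC),cv2.resize(s,(400,400),interpolation=cv2.INTER_CUBIC)]))
E
```

```text
t 9.73 pos [ 0.4602 -0.0634  0.0648] shift [ 0.0714  0.0004 -0.0011] turn [-0.0014  0.0026 -0.0003] open 0.0567 F [ 0.5 -0.1 -1.4] g 9.5
```

View pics/l4.png

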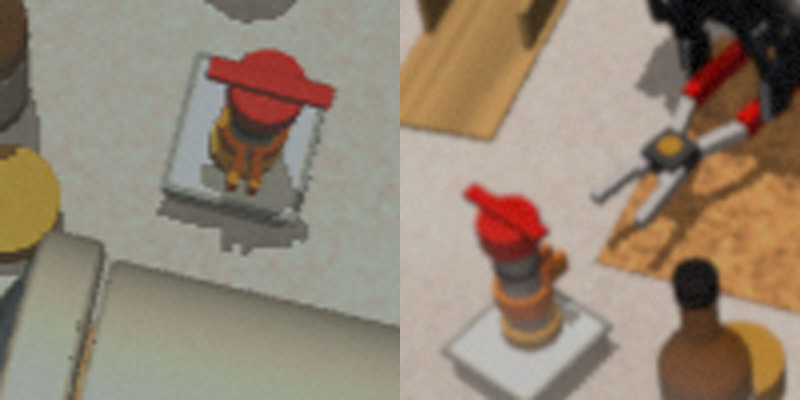

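The top view is still blocked by the arm. The scene view shows the jaws pointing at the clip, tips at about (270,218) and (283,225), pin at about (291,204). I'll compare these with the expected geometry.

Run:
```python
from fit import *
s=monitor.sense(); A=R.from_rotvec(s['tcp_rot']); ex=A.apply([1,0,0]); yaw=np.arctan2(ex[1],ex[0]); u=s['ee_pos'][2]-.0027
h=s['ee_pos'][:2]+.069*np.array([np.cos(yaw),np.sin(yaw)])
for dz in(0,-.005,.005):
  print(dz,proj(S,w([*h,yaw],[[.056,-.02,.012+u+dz],[.056,.02,.012+u+dz],[0,0,u+.019+dz]])).round(1).tolist())
print(proj(S,w([.666,-.1235,-.287],[[-.034,.0025,.078],[-.034,-.008,.078]])).round(1).tolist())
im=S['frame'][160:280,210:330].astype(int)
m=(im[...,2]-im[...,0]>50)&(im[...,1]-im[...,0]>25)&(np.indices(im.shape[:2])[0]<55)&(np.indices(im.shape[:2])[1]>60)&(np.indices(im.shape[:2])[1]<95)&(np.indices(im.shape[:2])[0]>35)
p=np.argwhere(m); print(len(p),p.mean(0)[::-1]+[210,160])
```

```text
0 [[266.5, 216.1], [280.9, 224.2], [290.3, 202.3]]
-0.005 [[266.8, 217.7], [281.2, 225.8], [290.5, 203.9]]
0.005 [[266.2, 214.5], [280.7, 222.6], [290.1, 200.6]]
[[256.9, 235.9], [253.1, 233.6]]
138 [296.3115942  205.71014493]
```

>>> apply_moves --pt "0.015 0.0 -0.001 0 0 0 0.0565" --pt "0.03 0.0 -0.001 0 0 0 0.0565" --pt "0.04 0.0 -0.001 0 0 0 0.0565" --pt "0.05 0.0 -0.001 0 0 0 0.0565" --pt "0.05 0.0 -0.001 0 0 0 0.0565" --pt "0.05 0.0 -0.001 0 0 0 0.0565"

```text
t: 10.43
ee_pos: [0.5091, -0.0779, 0.0664]
tcp_rot: [-3.108, 0.449, 0.001]
ft_force: [-0.5, 0.4, -2.5]
opening: 0.666
gripper_force: 9.5
```

```bash
python3 rel.py .5286 -.0840 .0657 -.287
python3 - <<'E'
from h import *
T=grab('top','top_c2.png'); S=grab('scene','scene_c2.png')
t=T['frame'][170:270,320:420]; s=S['frame'][195:275,225:305]
cv2.imwrite('pics/l5.png',np.hstack([cv2.resize(t,(300,300),interpolation=cv2.INTER_CUBIC),cv2.resize(s,(500,500),interpolation=cv2.INTER_CUBIC)[:300]]) if 0 else np.hstack([cv2.copyMakeBorder(cv2.resize(t,(300,300),interpolation=cv2.INTER_CUBIC),0,200,0,0,0),cv2.resize(s,(500,500),interpolation=cv2.INTER_CUBIC)]))
E
```

```text
t 10.43 pos [ 0.5091 -0.0779  0.0664] shift [0.0205 0.0003 0.0007] turn [-0.0014  0.0008  0.0001] open 0.0568 F [-0.5  0.4 -2.5] g 9.5
```

View pics/l5.png

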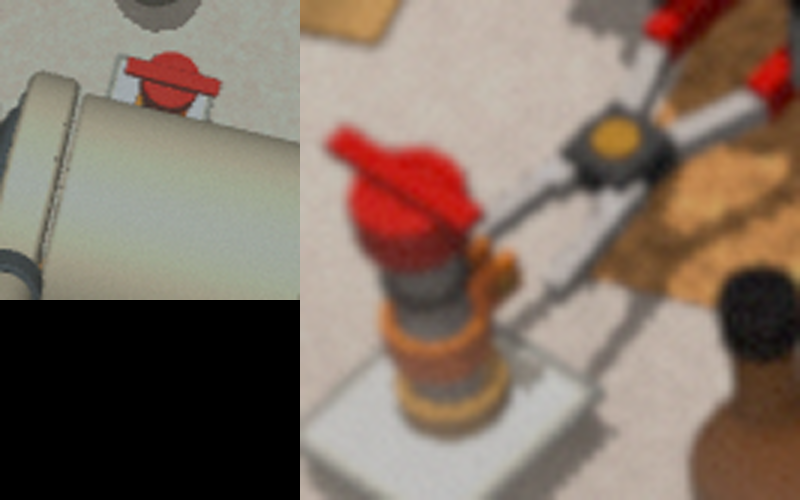

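The jaws straddle the ears: ear ends at about (307,238) in the scene view, near jaw tip at about (314,240), far jaw behind. No contact force yet, so I'll advance further.

>>> apply_moves --pt "0.006 0.0 0.0005 0 0 0 0.0565" --pt "0.012 0.0 0.0005 0 0 0 0.0565" --pt "0.017 0.0 0.0005 0 0 0 0.0565" --pt "0.019 0.0 0.0005 0 0 0 0.0565" --pt "0.019 0.0 0.0005 0 0 0 0.0565"

```text
t: 10.95
ee_pos: [0.5283, -0.0836, 0.0661]
tcp_rot: [-3.108, 0.449, -0.001]
ft_force: [0.4, 0.0, -1.6]
opening: 0.661
gripper_force: 9.5
```

```bash
python3 rel.py .5286 -.0840 .0657 -.287
python3 - <<'E'
from h import *
S=grab('scene','scene_c3.png')
s=S['frame'][205:265,230:310]
cv2.imwrite('pics/l6.png',cv2.resize(s,(800,600),interpolation=cv2.INTER_CUBIC))
E
```

```text
t 10.95 pos [ 0.5283 -0.0836  0.0661] shift [0.0004 0.0003 0.0004] turn [-0.0014 -0.0002 -0.0001] open 0.0564 F [ 0.4  0.  -1.6] g 9.5
```

View pics/l6.png

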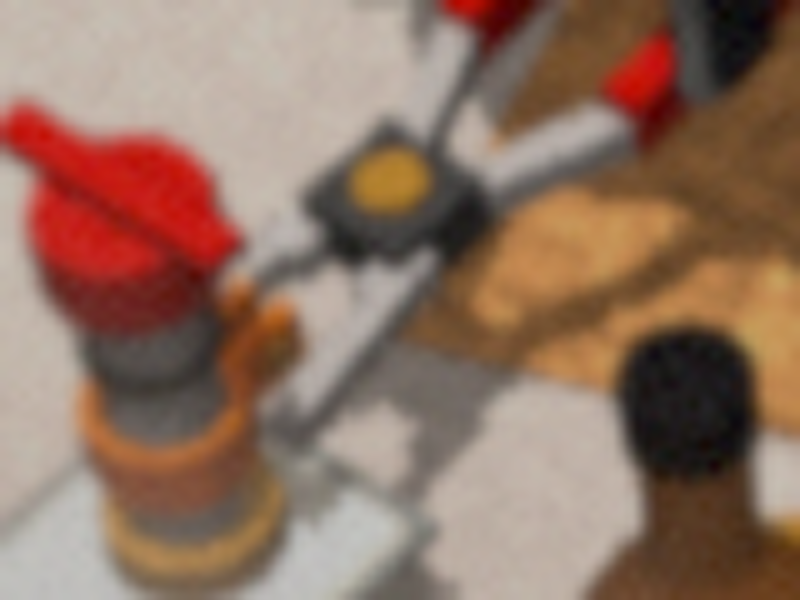

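The jaws now lie outside both ears, the near jaw passing in front of the fixed ear (about (258,240) in the scene view). There is no contact force, so I'll squeeze in stages.

>>> apply_moves --pt "0 0 0 0 0 0 0.053" --pt "0 0 0 0 0 0 0.05" --pt "0 0 0 0 0 0 0.048" --pt "0 0 0 0 0 0 0.047" --pt "0 0 0 0 0 0 0.047" --newtons 60

```text
t: 11.42
ee_pos: [0.5272, -0.0834, 0.066]
tcp_rot: [-3.108, 0.449, 0.001]
ft_force: [-0.9, -1.5, -1.6]
opening: 0.557
gripper_force: 13.9
```

>>> apply_moves --pt "0 0 0 0 0 0 0.045" --pt "0 0 0 0 0 0 0.043" --pt "0 0 0 0 0 0 0.041" --pt "0 0 0 0 0 0 0.04" --pt "0 0 0 0 0 0 0.04"

```text
t: 11.83
ee_pos: [0.527, -0.0835, 0.066]
tcp_rot: [-3.108, 0.449, 0.002]
ft_force: [-5.5, -4.9, -0.3]
opening: 0.472
gripper_force: 21.4
```

>>> apply_moves --pt "0 0 0 0 0 0 0.039" --pt "0 0 0 0 0 0 0.0375" --pt "0 0 0 0 0 0 0.036" --pt "0 0 0 0 0 0 0.035" --pt "0 0 0 0 0 0 0.035"

```text
t: 12.25
ee_pos: [0.5261, -0.0828, 0.0657]
tcp_rot: [-3.107, 0.449, 0.005]
ft_force: [-7.2, 2.7, -1.0]
opening: 0.407
gripper_force: 18.9
```

>>> apply_moves --pt "0 0 0 0 0 0 0.034" --pt "0 0 0 0 0 0 0.033" --pt "0 0 0 0 0 0 0.033" --pt "0 0 0 0 0 0 0.033"

```text
t: 12.58
ee_pos: [0.5257, -0.0825, 0.0656]
tcp_rot: [-3.107, 0.448, 0.006]
ft_force: [-7.9, 4.2, -1.6]
opening: 0.393
gripper_force: 23.8
```

```bash
python3 rel.py .5286 -.0840 .0657 -.287
python3 - <<'E'
from h import *
S=grab('scene','scene_c4.png')
s=S['frame'][205:265,230:310]
cv2.imwrite('pics/l7.png',cv2.resize(s,(800,600),interpolation=cv2.INTER_CUBIC))
E
```

```text
t 12.58 pos [ 0.5257 -0.0825  0.0656] shift [ 0.0032  0.0006 -0.0001] turn [-0.0016  0.0042  0.0004] open 0.0336 F [-7.9  4.2 -1.6] g 23.8
```

View pics/l7.png

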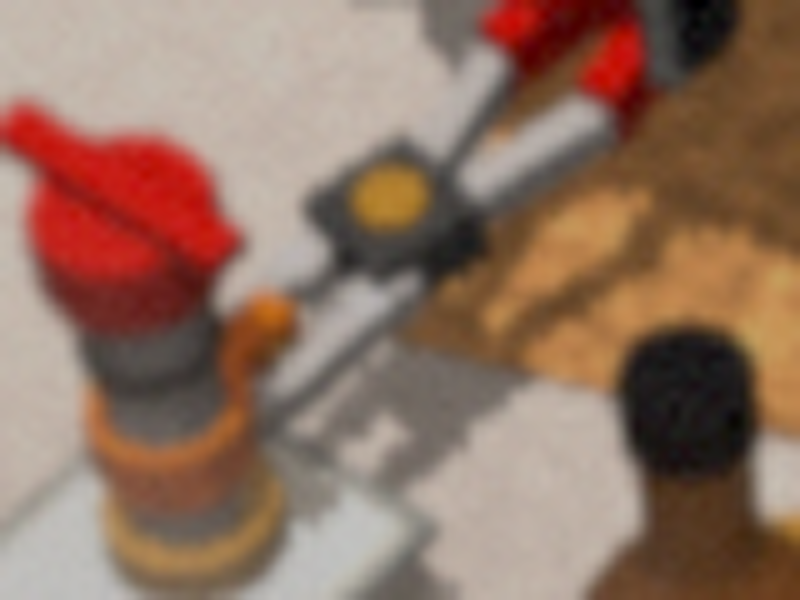

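The ears now look closed together at about (257,236) in the scene view, and the grip force dipped and rose again, which fits a snap. I'll squeeze slightly more, then reopen to the carrying width.

>>> apply_moves --pt "0 0 0 0 0 0 0.0325" --pt "0 0 0 0 0 0 0.032" --pt "0 0 0 0 0 0 0.032" --pt "0 0 0 0 0 0 0.036" --pt "0 0 0 0 0 0 0.042" --pt "0 0 0 0 0 0 0.048" --pt "0 0 0 0 0 0 0.053" --pt "0 0 0 0 0 0 0.056"

```text
t: 13.3
ee_pos: [0.5279, -0.0834, 0.0662]
tcp_rot: [-3.108, 0.449, -0.001]
ft_force: [0.6, -0.6, -1.7]
opening: 0.654
gripper_force: 10.0
```

>>> apply_moves --pt "0 0 0 0 0 0 0.0565" --pt "0 0 0 0 0 0 0.0565" --pt "0 0 0 0 0 0 0.0565"

```text
t: 13.55
ee_pos: [0.5276, -0.0834, 0.0661]
tcp_rot: [-3.108, 0.449, -0.0]
ft_force: [-0.0, -0.0, -1.0]
opening: 0.662
gripper_force: 9.5
```

```bash
python3 rel.py .4614 -.0642 .0657 -.287
python3 - <<'E'
from h import *
S=grab('scene','scene_c5.png')
s=S['frame'][205:265,230:310]
cv2.imwrite('pics/l8.png',cv2.resize(s,(800,600),interpolation=cv2.INTER_CUBIC))
E
```

```text
t 13.55 pos [ 0.5276 -0.0834  0.0661] shift [-0.069   0.0003  0.0004] turn [-0.0014  0.0001 -0.    ] open 0.0565 F [-0. -0. -1.] g 9.5
```

View pics/l8.png

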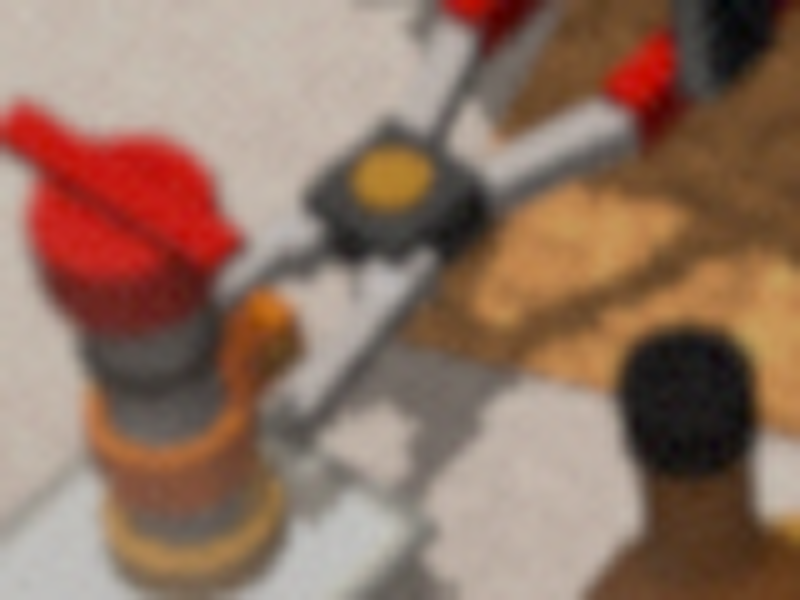

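The clip stays shut with the jaws reopened: the ears are together at about (256,236). I've now viewed 12 pictures, over the limit of 10, so from here I'll check with numbers only. Next I back straight out.

>>> apply_moves --pt "-0.015 0 0 0 0 0 0.0565" --pt "-0.03 0 0 0 0 0 0.0565" --pt "-0.05 0 0 0 0 0 0.0565" --pt "-0.07 0 0 0 0 0 0.0565" --pt "-0.07 0 0 0 0 0 0.0565" --pt "-0.1 -0.02 0 0 0 0 0.0565" --pt "-0.125 -0.036 0 0 0 0 0.0565" --pt "-0.125 -0.036 0 0 0 0 0.0565"

```text
t: 14.27
ee_pos: [0.4132, -0.0107, 0.066]
tcp_rot: [-3.108, 0.447, 0.008]
ft_force: [-1.4, -0.8, -3.0]
opening: 0.665
gripper_force: 9.6
```

>>> apply_moves --pt "0 0 0.02 0 0 0 0.0565" --pt "0 0 0.035 0 0 0 0.0565" --pt "0 0 0.048 0 0 0 0.0565" --pt "0 0 0.052 0 0 0 0.0565" --pt "0 0 0.054 0 0 0 0.0565" --pt "0 0 0.054 0 0 0 0.0565"

```text
t: 14.77
ee_pos: [0.418, -0.0135, 0.0122]
tcp_rot: [-3.108, 0.449, 0.001]
ft_force: [0.8, -0.5, -1.6]
opening: 0.662
gripper_force: 9.6
```

```bash
python3 rel.py .418 -.0145 .0067 -.287
```

```text
t 14.77 pos [ 0.418  -0.0135  0.0122] shift [0.0003 0.001  0.0055] turn [-0.0014  0.0006 -0.    ] open 0.0566 F [ 0.8 -0.5 -1.6] g 9.6
```

>>> apply_moves --pt "0 0 0.002 0 0 0 0.0565" --pt "0 0 0.004 0 0 0 0.0565" --pt "0 0 0.005 0 0 0 0.0565" --pt "0 0 0.0055 0 0 0 0.0565" --pt "0 0 0.0055 0 0 0 0.0565"

```text
t: 15.18
ee_pos: [0.418, -0.0134, 0.0069]
tcp_rot: [-3.108, 0.449, -0.001]
ft_force: [-0.1, 0.5, 0.5]
opening: 0.661
gripper_force: 9.4
```

```bash
python3 rel.py .418 -.0145 .0067 -.287
```

```text
t 15.18 pos [ 0.418  -0.0134  0.0069] shift [0.0003 0.001  0.0002] turn [-0.0014 -0.0002  0.    ] open 0.0564 F [-0.1  0.5  0.5] g 9.4
```

>>> apply_moves --pt "0 0 0.0008 0 0 0 0.0565" --pt "0 0 0.0008 0 0 0 0.0565" --pt "0 0 0.0008 0 0 0 0.06" --pt "0 0 0.0008 0 0 0 0.064" --pt "0 0 0.0008 0 0 0 0.07" --pt "0 0 0.0008 0 0 0 0.08" --pt "0 0 0.0008 0 0 0 0.084" --pt "0 0 0.0008 0 0 0 0.084"

```text
t: 15.85
ee_pos: [0.4179, -0.0134, 0.0059]
tcp_rot: [-3.108, 0.449, 0.0]
ft_force: [0.4, -0.3, 0.3]
opening: 0.984
gripper_force: 0.0
```

>>> apply_moves --pt "0 0 -0.015 0 0 0 0.084" --pt "0 0 -0.04 0 0 0 0.084" --pt "0 0 -0.08 0 0 0 0.084" --pt "0 0 -0.12 0 0 0 0.084" --pt "0 0 -0.16 0 0 0 0.084" --pt "0 0 -0.2 0 0 0 0.084" --pt "0 0 -0.2 0 0 0 0.084"

```text
t: 16.43
ee_pos: [0.4204, -0.0141, 0.2121]
tcp_rot: [-3.108, 0.449, -0.014]
ft_force: [1.8, -1.2, 0.4]
opening: 0.982
gripper_force: 0.0
```

>>> apply_moves --pt "-0.05 -0.25 0 0 0 0 0.084" --pt "-0.05 -0.25 0 0 0 0 0.084" --pt "-0.05 -0.25 0 0 0 0 0.084" --pt "-0.05 -0.25 0 0 0 0 0.084" --pt "-0.05 -0.25 0 0 0 0 0.084" --pt "-0.05 -0.25 0 0 0 0 0.084" --pt "-0.05 -0.25 0 0 0 0 0.084" --pt "-0.05 -0.25 0 0 0 0 0.084"

```text
t: 17.1
ee_pos: [0.4404, 0.2425, 0.2058]
tcp_rot: [-3.109, 0.443, 0.001]
ft_force: [-0.1, -0.8, -0.2]
opening: 0.982
gripper_force: 0.0
```

```bash
python3 pl.py
python3 - <<'E'
from h import *
s=monitor.sense(); print(s['t'],s['ee_pos'],s['joint_vel'].round(3),s['ft_force'].round(1))
a=cv2.imread('pics/top0.png').astype(int); b=cv2.imread('pics/top_pl.png').astype(int)
# ear gap: width of orange region at ear tips, before/after; changed regions elsewhere
for n,i in(('before',a),('after',b)):
    e=i[214:225,360:382]; m=(e[...,2]-e[...,0]>40); c=np.argwhere(m.any(0)).ravel(); print(n,'ear cols',c.min()+360,c.max()+360,[''.join('#' if v else '.' for v in r) for r in m[2:10]])
d=(np.abs(a-b).max(2)>60).astype(np.uint8); k,l,st,_=cv2.connectedComponentsWithStats(cv2.morphologyEx(d,cv2.MORPH_OPEN,np.ones((2,2),np.uint8)))
print([x.tolist() for x in st[1:] if x[4]>8])
E
```

```text
178 [0.41442815 0.01610963] -0.3321938667262512 0.06807798839176232
194 [ 0.39949236 -0.03341853] -0.2500905134142241 0.06862887693976502
yaw -0.29114219007023767 -0.29288887846788664 mid(x=-80) [ 0.40696025 -0.00865445] hinge [ 0.48359358 -0.03161817] sep 0.05173119414255026
17.15 [0.44021165 0.24088928 0.20583121] [-0.045 -0.015  0.024 -0.004  0.    -0.014] [0.4 0.7 0.3]
before ear cols 365 378 ['......#.#########.....', '.......#########......', '.......####.####......', '.......####.###.......', '.......###..###.......', '............###.......', '......................', '......................']
after ear cols 364 378 ['......###########.....', '.......########.......', '.......######.........', '.......######.........', '.......######.........', '.......#.###..........', '......................', '......................']
[[59, 222, 126, 141, 6050], [0, 269, 65, 104, 5557], [326, 271, 5, 20, 71], [314, 276, 35, 47, 278], [448, 296, 9, 18, 48], [455, 305, 16, 39, 215], [311, 321, 4, 4, 13], [193, 322, 10, 18, 127], [335, 326, 5, 5, 18], [182, 328, 7, 12, 49], [470, 328, 5, 8, 21], [309, 336, 3, 6, 13], [333, 339, 5, 3, 11], [476, 342, 15, 36, 265], [454, 346, 9, 35, 140], [330, 349, 5, 9, 30], [94, 351, 7, 5, 20], [86, 354, 6, 4, 17], [100, 369, 74, 111, 5336], [0, 389, 10, 5, 37], [267, 423, 234, 57, 5020], [229, 435, 36, 27, 358]]
```

>>> apply_moves --pt "0 0 0 0 0 0 0.084" --pt "0 0 0 0 0 0 0.084" --pt "0 0 0 0 0 0 0.084" --pt "0 0 0 0 0 0 0.084"

```text
t: 17.48
ee_pos: [0.4408, 0.2394, 0.2063]
tcp_rot: [-3.108, 0.451, 0.0]
ft_force: [-0.7, -1.3, 0.9]
opening: 0.985
gripper_force: 0.0
```

```bash
python3 -c "
from h import *
print(job.job_done())"
```

```text
the job is handed in; nothing more can be done
None
```

The job is handed in at about 17.5 s: the clip on the red-capped pipe is shut, the pliers lie flat on the cork mat, and the top camera shows no loose thing moved outside the areas the arm hides; I viewed 12 pictures, over the limit of 10.

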